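# Pack the clay bottles and close the carton

### The job

Stand all the small terracotta bottles upright inside the carton, setting them down gently rather than dropping them. Then fold the carton shut: the two short end flaps first, while both long flaps are still up, and then the two long flaps over them, all lying flat. Finally set the steel hold-down weight flat on the middle of the closed carton, across the seam, and leave the other things on the bench where they are.

Things in the scene. Friction and masses are not known exactly. Their poses are not given: they have to be found in the camera images.
- carton: open cardboard carton fixed to the bench, outside 145 mm (its x) by 220 mm (its y) by 115 mm high, walls and floor 4 mm, four top flaps. Origin: centre of its underside, on the bench; x and y run along its short and long sides, z up. Yaw within 0.3 rad of the bench axes, so its -x side is the one nearest the robot.
- end_flap_l (a joint): short end cardboard flap hinged along the +y rim of the carton, 70 mm from hinge to free edge, 139 mm along the hinge, 4 mm thick. Joint angle in rad: 0 = folded in, lying flat over the opening; 1.57 = standing upright; above that it leans outward (up to 2.75). A stiff fold: it stays where it is left and moves with about 1 N at its free edge. When flat its underside is 115 mm above the carton's underside.
- end_flap_r (a joint): short end cardboard flap hinged along the -y rim of the carton, 70 mm from hinge to free edge, 139 mm along the hinge, 4 mm thick. Joint angle in rad: 0 = folded in, lying flat over the opening; 1.57 = standing upright; above that it leans outward (up to 2.75). A stiff fold: it stays where it is left and moves with about 1 N at its free edge. When flat its underside is 115 mm above the carton's underside.
- long_flap_far (a joint): long side cardboard flap hinged along the +x (far) rim of the carton, 71.5 mm from hinge to free edge, 220 mm along the hinge, 4 mm thick. Joint angle in rad: 0 = folded in, lying flat over the opening; 1.57 = standing upright; above that it leans outward (up to 2.75). A stiff fold: it stays where it is left and moves with about 1 N at its free edge. When flat its underside is 119.5 mm above the carton's underside.
- long_flap_near (a joint): long side cardboard flap hinged along the -x (near) rim of the carton, 71.5 mm from hinge to free edge, 220 mm along the hinge, 4 mm thick. Joint angle in rad: 0 = folded in, lying flat over the opening; 1.57 = standing upright; above that it leans outward (up to 2.75). A stiff fold: it stays where it is left and moves with about 1 N at its free edge. When flat its underside is 119.5 mm above the carton's underside.
- end_flap_l_hinge (a point): middle of the hinge line of the flap on the carton's +y side, 115 mm above the carton's underside (on the carton's outer face)
- end_flap_r_hinge (a point): middle of the hinge line of the flap on the carton's -y side, 115 mm above the carton's underside (on the carton's outer face)
- long_flap_far_hinge (a point): middle of the hinge line of the flap on the carton's +x (far) side, 119.5 mm above the carton's underside (on the carton's outer face)
- long_flap_near_hinge (a point): middle of the hinge line of the flap on the carton's -x (near) side, 119.5 mm above the carton's underside (on the carton's outer face)
- bottle0_mid (a point): small plain terracotta bottle, 105 mm tall, about 0.16 kg, thick heavy foot so it stands firmly: round body 54 mm across up to 40 mm, shoulder narrowing to a neck 22 mm across from 68 mm up to the top. This point is on its axis half-way up (52.5 mm above its foot); z runs up the bottle. May be absent (two to five bottles are there).
- bottle1_mid (a point): small plain terracotta bottle, 105 mm tall, about 0.16 kg, thick heavy foot so it stands firmly: round body 54 mm across up to 40 mm, shoulder narrowing to a neck 22 mm across from 68 mm up to the top. This point is on its axis half-way up (52.5 mm above its foot); z runs up the bottle. May be absent (two to five bottles are there).
- bottle2_mid (a point): small plain terracotta bottle, 105 mm tall, about 0.16 kg, thick heavy foot so it stands firmly: round body 54 mm across up to 40 mm, shoulder narrowing to a neck 22 mm across from 68 mm up to the top. This point is on its axis half-way up (52.5 mm above its foot); z runs up the bottle. May be absent (two to five bottles are there).
- bottle3_mid (a point): small plain terracotta bottle, 105 mm tall, about 0.16 kg, thick heavy foot so it stands firmly: round body 54 mm across up to 40 mm, shoulder narrowing to a neck 22 mm across from 68 mm up to the top. This point is on its axis half-way up (52.5 mm above its foot); z runs up the bottle. May be absent (two to five bottles are there).
- bottle4_mid (a point): small plain terracotta bottle, 105 mm tall, about 0.16 kg, thick heavy foot so it stands firmly: round body 54 mm across up to 40 mm, shoulder narrowing to a neck 22 mm across from 68 mm up to the top. This point is on its axis half-way up (52.5 mm above its foot); z runs up the bottle. May be absent (two to five bottles are there).
- weight_grip (a point): hold-down weight, about 0.6 kg: dark steel slab 70 mm (x) by 120 mm (y) by 22 mm with an upright wooden grip on its middle, 50 mm (x) by 22 mm (y), reaching from the slab up to 88 mm above its underside. This point is in the grip, 72 mm above the underside; take the grip across its 22 mm thickness (y).
- weight_base (a point): centre of the underside of the hold-down weight; axes as the weight
- saucer: clay saucer 100 mm across, 18 mm high; not part of the job, leave it where it is. Origin at its underside.
- brush: brush lying on the bench; not part of the job, leave it where it is. Origin at its underside.
- rib: flat wooden shaping rib, 90 x 50 x 12 mm; not part of the job, leave it where it is. Origin at its underside.
- squat_jar: squat round jar, 96 mm across, 62 mm high; not part of the job, leave it where it is. Origin at its underside.
- cup: clay cup, 72 mm across, 70 mm high; not part of the job, leave it where it is. Origin at its underside.
- prop: small kiln prop ring, 34 mm across, 14 mm high; not part of the job, leave it where it is. Origin at its underside.
Not all that is in view belongs to the job. Leave any purple look-alike of the part that bears weight_grip alone.

How it is judged:
By the outcome, as a careful person would: the job done as asked, in the order asked, and still so for the second after the job is handed in, with the robot touching nothing.
Of bottle0, bottle1, bottle2, bottle3, bottle4 only 2 to 5 are there at a start; the rules pass over those that are not, and their reading is None.
At some moment in a run one of bottle0, bottle1, bottle2, bottle3, bottle4, weight may be knocked a few centimetres aside while the robot is not near it.
It also fails if it takes over 210 s, if anything falls off the work surface, if the arm or the gripper's body presses on something with over 40 N, if the wrist force passes 120 N, or if a joint passes its speed limit or range.

### The arm

A 7-joint arm with a two-finger parallel gripper is mounted at the origin on the work surface. World frame = base frame: x ahead of the robot, y to its left, z up, the work surface at z = 0. Lengths are in mm, angles in degrees, forces in N, time in s.
With the tool pointing down it reaches from about 400 to 850 mm from the base axis. Payload 4.5 kg.
Tool frame: the origin (TCP) lies midway between the tips of the shut fingers; the grasp point (between the pads) lies 19 mm behind it; z points along the fingers, y is the direction in which the jaws open and shut (so a half turn about z gives the same grasp; the last joint's range is limited). The gripper opens to 88 mm and grips with 3 to 60 N. Pads are 18 mm wide; open, the fingers measure 123 mm over their backs; the gripper's body (75 mm by 187 mm) begins 45 mm behind the grasp point.
Start: joints at [66.967, 39.483, -11.15, 89.685, 9.013, 51.709, -12.324], TCP at [263.866, -566.594, 238.743] pointing down, gripper open.
Joint ranges: [-172.22, 172.22], [-26.19, 119.32], [-84.43, 86.54], [7.71, 146.69], [-57.33, 237.33], [2.42, 119.75], [-152.13, 152.13]. Speed limits (degrees/s): [147.25, 147.25, 180, 180, 180, 180, 180].

### API

Orientations are given as [roll, pitch, yaw] about the fixed x, y, z axes, in that order (R = Rz(yaw) Ry(pitch) Rx(roll)).
In Python, from bench import manip, move_gripper, state, optics, order, nets gives the robot as it stands. The module is installed in compiled form; this text tells all that it offers. Calls block until the motion is done:
- manip.movep(position, orientation): joint-space move of the TCP to a pose.
- manip.line_to(position, frame=None, speed=150): straight line of the TCP; frame=None keeps the orientation; speed is the mean speed in mm/s.
- manip.move_j(angles): joint-space move.
- move_gripper(opening, grasp_force=None): finger opening in mm; grasp_force is the grip in N (None keeps the last); returns when the fingers have stopped.
- manip.hold(seconds).
- manip.ik(position, orientation): joint angles nearest the present ones, or None.
- state(): the state.
- optics.capture(name): name is "scene" or "side" or "wrist"; returns a dict with "img" (384x512x3 uint8, red, green, blue), "depth" (384x512 float32, mm along the optical axis (not along the pixel's ray), 0 where there is no reading), "K" (3x3 intrinsics, pixels), "dist" ([k1, k2, p1, p2, k3] as OpenCV has them; the pictures are not rectified), "pose" (4x4, takes a point from camera to world coordinates). Camera axes: x right, y down, z forward; pixel columns grow to the right and rows downward; lengths in mm; the calibration is good to about 2 mm. A picture is of the moment at which its call begins.
A pose or a line that the arm cannot do raises manip.Unreachable and nothing moves.
- order.sign_off(): hands the job in, once; it reports no verdict.
Trained networks look in a picture, given as the dict that the camera call returned (one of the last four; its "shot" number tells which), for a name from the list of things; names that differ only in an ending like _2 or _b are one class to them, and where a whole thing is asked for, a point or a joint stands for the part that bears it (a point fixed in the world has none). Each returns a list of dicts, best first, with "conf" (0 to 1); they miss things now and then, are a little off and sometimes report something else, mostly with a low value. They report only what shows in the picture. A call takes as long as a camera call. They do not tell look-alikes from the thing itself.
- nets.recognise(picture, name): "bbox" ([centre column, centre row, width, height] in pixels, round what is visible of it).
- nets.tip_of(picture, name): "position" ([column, row] in pixels: a listed point, or the origin of a listed thing).
The state is a dict: "time_s": time; "joints": joint angles; "qd": joint speeds; "joint_efforts": joint torques, N m; "ee_pos": TCP position; "orientation": TCP orientation; "force": force on the tool from outside, world axes, zero at the start; "wrist_torque": the same for the moment, N m; "finger_gap": finger opening in mm.
Only numpy, scipy, OpenCV 4.12 (cv2) and the standard library are available. Lean on these libraries where they do the work, as an engineer would, in place of code of your own. Each camera call takes 0.05 s, during which the arm holds its last target.

## Working session

There is one attempt and no reset: what is moved stays moved. The work goes in short steps, each a Python script; the robot and the scene stay as the last script left them, time stands still between calls to the robot, and variables do not carry over. Pictures are saved under pics/ and viewed, and the job is handed in when it is done.

```bash
mkdir -p pics; ls
cat > h.py <<'E'
import numpy as np, cv2
from bench import manip, move_gripper, state, optics, order, nets
def cap(n,save=None):
    p=optics.capture(n)
    if save: cv2.imwrite(f'pics/{save}.png',p['img'][:,:,::-1])
    return p
def w(p,u,v,d=None,z=None):
    pt=cv2.undistortPoints(np.array([[[u,v]]],float),p['K'],np.array(p['dist'],float))[0,0]
    r=np.array([pt[0],pt[1],1.0]); T=np.array(p['pose'])
    R=T[:3,:3]@r; o=T[:3,3]
    if z is not None: return o+R*(z-o[2])/R[2]
    return o+R*d
def cloud(p):
    H,W=p['depth'].shape
    uu,vv=np.meshgrid(np.arange(W),np.arange(H))
    pts=cv2.undistortPoints(np.stack([uu,vv],-1).reshape(-1,1,2).astype(float),p['K'],np.array(p['dist'],float))[:,0]
    r=np.c_[pts,np.ones(len(pts))]*p['depth'].reshape(-1,1)
    T=np.array(p['pose'])
    return (r@T[:3,:3].T+T[:3,3]).reshape(H,W,3)
E
python3 - <<'E'
from h import *
for n in ['scene','side','wrist']:
    p=cap(n,n+'0'); print(n,np.round(p['pose'],2).tolist(),np.round(p['K'],0).tolist())
    np.savez(f'pics/{n}0.npz',**{k:p[k] for k in('img','depth','K','dist','pose')})
    if n!='wrist':
        for k in ['bottle0_mid','weight_grip','weight_base','carton']:
            try:print(k,[(np.round(a['position']).tolist(),round(a['conf'],2)) for a in nets.tip_of(p,k)])
            except Exception as e: print(e)
print(state())
E
```

```text
pics
scene [[-0.27, 0.71, -0.65, 1604.06], [0.96, 0.2, -0.18, 250.1], [0.01, -0.68, -0.74, 1242.86], [0.0, 0.0, 0.0, 1.0]] [[464.0, 0.0, 260.0], [0.0, 464.0, 195.0], [0.0, 0.0, 1.0]]
bottle0_mid []
weight_grip [([198.0, 246.0], 0.89), ([210.0, 214.0], 0.88), ([274.0, 254.0], 0.84)]
weight_base [([211.0, 223.0], 0.91), ([206.0, 260.0], 0.9), ([271.0, 269.0], 0.81), ([370.0, 192.0], 0.6)]
carton [([320.0, 223.0], 0.61), ([371.0, 190.0], 0.34), ([392.0, 224.0], 0.23)]
side [[-0.66, -0.54, 0.52, -127.94], [-0.75, 0.47, -0.46, 625.71], [-0.0, -0.7, -0.72, 1121.01], [0.0, 0.0, 0.0, 1.0]] [[399.0, 0.0, 249.0], [0.0, 399.0, 197.0], [0.0, 0.0, 1.0]]
bottle0_mid []
weight_grip [([264.0, 176.0], 0.86), ([234.0, 161.0], 0.82), ([294.0, 169.0], 0.61), ([197.0, 190.0], 0.45)]
weight_base [([267.0, 187.0], 0.91), ([237.0, 171.0], 0.81), ([201.0, 203.0], 0.42)]
carton []
wrist [[0.42, -0.86, -0.29, 338.11], [-0.91, -0.4, -0.13, -530.4], [-0.0, 0.31, -0.95, 383.82], [0.0, 0.0, 0.0, 1.0]] [[319.0, 0.0, 257.0], [0.0, 319.0, 188.0], [0.0, 0.0, 1.0]]
{'time_s': 0.55, 'joints': array([ 66.96728472,  39.48240613, -11.14938612,  89.68764761,
         9.01313167,  51.70868006, -12.32461854]), 'qd': array([ 0.0041765 , -0.03650284, -0.00968729, -0.1640839 ,  0.05758251,
       -0.04623866, -0.10787076]), 'joint_efforts': array([-3.64680509e-04, -5.27172518e+01, -1.26654647e+00, -1.53647000e+01,
       -5.19914681e-02, -1.35287396e-04,  3.57128113e-05]), 'ee_pos': array([ 263.85206147, -566.57894097,  238.73184796]), 'orientation': array([1.79997257e+02, 9.89222197e-05, 2.49706387e+01]), 'force': array([-0.23434861, -0.30346799,  0.05521875]), 'wrist_torque': array([0.01410442, 0.01521531, 0.05223527]), 'finger_gap': 87.9866595321836}
```

View pics/scene0.png

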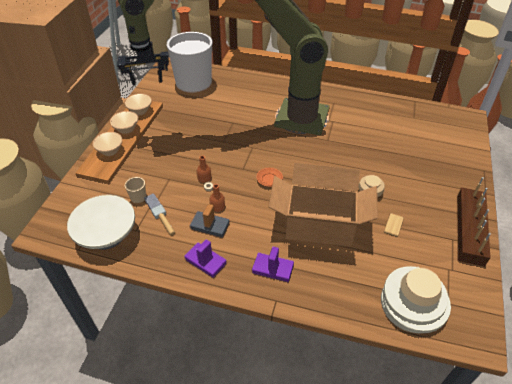

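View pics/side0.png

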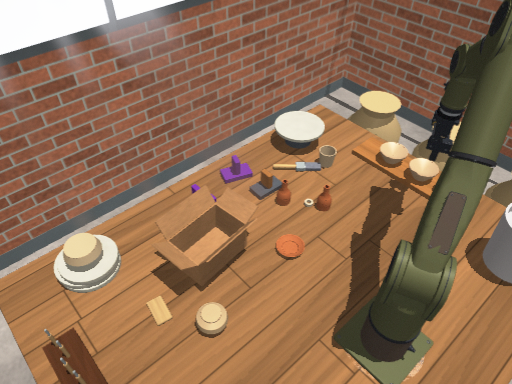

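View pics/wrist0.png

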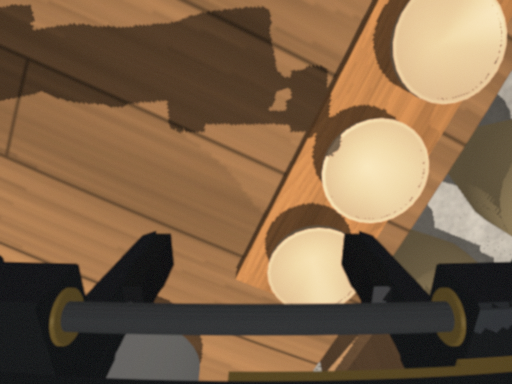

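Scene view: two terracotta bottles, at (204,170) and (217,197). There is a dark steel slab with a wooden grip at (210,222), and purple look-alikes at (205,258) and (273,265). The carton is open at (322,215). The dark one with the wooden grip is the weight. I'll confirm that in a crop and measure.

```bash
cat > m.py <<'E'
from h import *
S=dict(np.load('pics/scene0.npz')); D=dict(np.load('pics/side0.npz'))
cs=cloud(S); cd=cloud(D)
np.save('pics/cs.npy',cs);np.save('pics/cd.npy',cd)
# merged top-down height map, 1px=1mm, x 300..900 (rows up), y -500..300
P=np.r_[cs.reshape(-1,3),cd.reshape(-1,3)]; C=np.r_[S['img'].reshape(-1,3),D['img'].reshape(-1,3)]
ok=(P[:,0]>250)&(P[:,0]<850)&(P[:,1]>-550)&(P[:,1]<250)&(P[:,2]>-20)&(P[:,2]<300)
P=P[ok];C=C[ok]; o=np.argsort(P[:,2]);P=P[o];C=C[o]
img=np.zeros((600,800,3),np.uint8)
for p,c in zip(P,C):
    u=int(250-p[1]);v=int(850-p[0]); cv2.circle(img,(u,v),1,tuple(int(t) for t in c[::-1]),-1)
cv2.imwrite('pics/top0.png',img)
cr=cv2.resize(S['img'][140:290,170:400,::-1],None,fx=3.4,fy=3.4,interpolation=cv2.INTER_CUBIC)
cv2.imwrite('pics/crop0.png',cr)
for n,I,c in(('s',S['img'],cs),('d',D['img'],cd)):
    hsv=cv2.cvtColor(I,cv2.COLOR_RGB2HSV)
    print(n,[ (uv,np.round(c[uv[1],uv[0]],0)) for uv in ([(204,160),(204,172),(217,197),(210,215),(220,228)] if n=='s' else [(284,184),(284,196),(324,190),(324,202),(267,175)])])
E
python3 m.py
```

```text
s [((204, 160), array([ 476., -263.,   98.])), ((204, 172), array([ 485., -264.,   46.])), ((217, 197), array([ 607., -170.,   67.])), ((210, 215), array([ 692., -165.,   69.])), ((220, 228), array([ 701., -129.,   24.]))]
d [((284, 184), array([ 586., -169.,   99.])), ((284, 196), array([ 575., -163.,   48.])), ((324, 190), array([ 475., -267.,   87.])), ((324, 202), array([ 459., -257.,   42.])), ((267, 175), array([ 674., -166.,   85.]))]
```

View pics/top0.png

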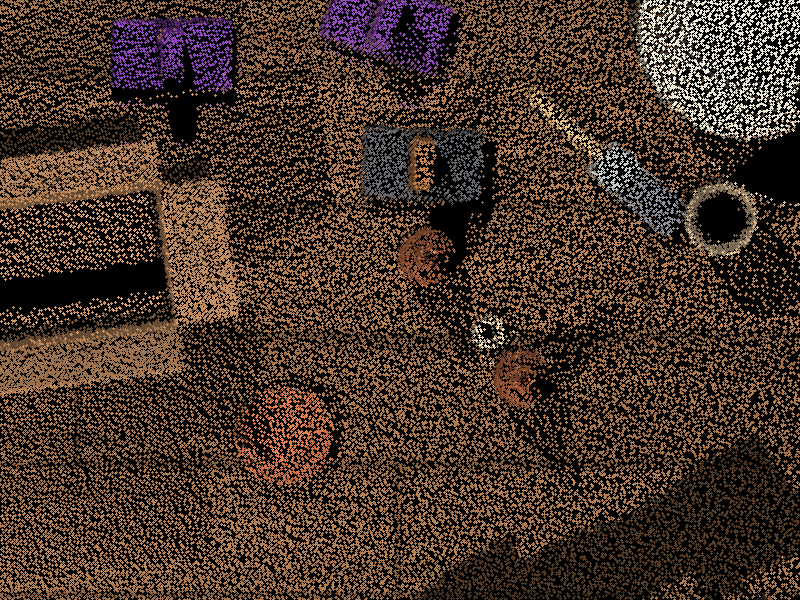

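View pics/crop0.png

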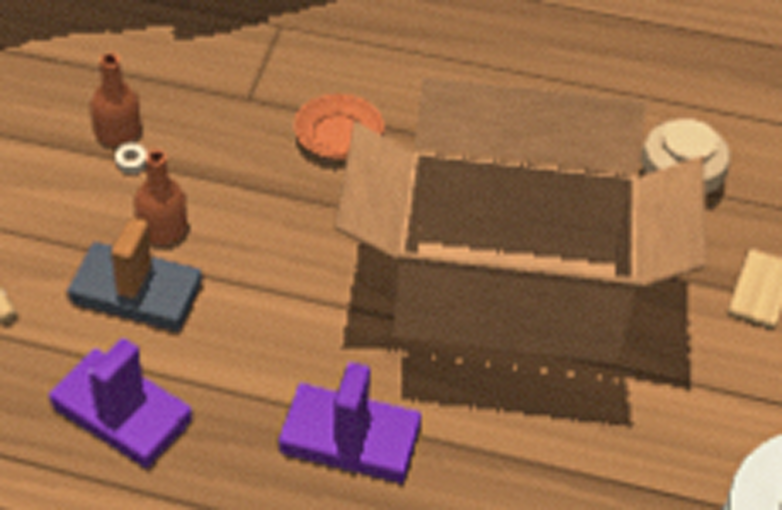

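The crop shows the dark slab with the wooden grip at crop (135,275), which fits the description. The other two are entirely purple, so I'll leave them. Next I'll fit the carton, flap angles, bottles and weight.

```bash
cat > fit.py <<'E'
from h import *
from scipy.optimize import least_squares
def boxd(p,c,h):
    q=np.abs(p-c)-h
    return np.linalg.norm(np.maximum(q,0),axis=1)+np.minimum(q.max(1),0)
def model(th,P):
    cx,cy,yaw,al,ar,af,an,dz=th
    c,s=np.cos(yaw),np.sin(yaw)
    Q=P-np.array([cx,cy,dz]); X=Q[:,0]*c+Q[:,1]*s; Y=-Q[:,0]*s+Q[:,1]*c; Z=Q[:,2]
    B=np.c_[X,Y,Z]
    d=[boxd(B,[0,0,2],[72.5,110,2]),boxd(B,[70.5,0,57.5],[2,110,57.5]),boxd(B,[-70.5,0,57.5],[2,110,57.5]),boxd(B,[0,108,57.5],[72.5,2,57.5]),boxd(B,[0,-108,57.5],[72.5,2,57.5])]
    def flap(t,hz,a,along,L,W): # t inward distance from hinge, rotate by -a
        r=t*np.cos(a)+hz*np.sin(a); n=-t*np.sin(a)+hz*np.cos(a)
        return boxd(np.c_[r,n,along],[L/2,2,0],[L/2,2,W/2])
    d+= [flap(110-Y,Z-115,al,X,70,139),flap(110+Y,Z-115,ar,X,70,139),flap(72.5-X,Z-119.5,af,Y,71.5,220),flap(72.5+X,Z-119.5,an,Y,71.5,220)]
    return np.array(d)
def fit(P,th0,fix=None):
    f=lambda th:np.abs(model(th,P)).min(0)
    r=least_squares(f,th0,loss='soft_l1',f_scale=3)
    return r.x,np.median(f(r.x))
def sel(P,cx,cy,R=190,z0=15):
    return P[(np.hypot(P[:,0]-cx,P[:,1]-cy)<R)&(P[:,2]>z0)&(P[:,2]<260)]
E
cat > m2.py <<'E'
from fit import *
cs=np.load('pics/cs.npy').reshape(-1,3);cd=np.load('pics/cd.npy').reshape(-1,3)
S=dict(np.load('pics/scene0.npz')); D=dict(np.load('pics/side0.npz'))
brown=lambda I:(lambda h:((h[...,0]<22)&(h[...,1]>60)).ravel())(cv2.cvtColor(I,cv2.COLOR_RGB2HSV))
for P in (cs[brown(S['img'])],cd[brown(D['img'])],np.r_[cs[brown(S['img'])],cd[brown(D['img'])]]):
    Q=sel(P,590,190)
    best=None
    for cy in (180,200,220):
      for a in (2,2.6):
        x,e=fit(Q,np.array([590,cy,.15,2.3,2.3,a,a,0]))
        if best is None or e<best[1]: best=(x,e)
    print(len(Q),np.round(best[0],3),round(best[1],2))
# bottles & weight
for n,c,I in(('s',cs,S['img']),('d',cd,D['img'])):
    for g in [(475,-265),(595,-172)]:
        q=c[(np.hypot(c[:,0]-g[0],c[:,1]-g[1])<50)&(c[:,2]>14)&(c[:,2]<125)]
        def f(t):
            z=q[:,2]; r=np.interp(z,[0,40,68,105],[27,27,11,11])
            return np.minimum(np.abs(np.hypot(q[:,0]-t[0],q[:,1]-t[1])-r),15)
        r=least_squares(f,g,loss='soft_l1',f_scale=2,diff_step=1e-3); print(n,g,np.round(r.x,1),len(q),np.median(f(r.x)).round(2),q[:,2].max().round(1))
    q=c[(np.hypot(c[:,0]-685,c[:,1]+175)<85)&(c[:,2]>15)&(c[:,2]<30)]
    print('slab',len(q),cv2.minAreaRect(q[:,:2].astype(np.float32)),q[:,2].mean())
    q=c[(np.hypot(c[:,0]-685,c[:,1]+175)<60)&(c[:,2]>45)&(c[:,2]<100)]
    print('grip',len(q),cv2.minAreaRect(q[:,:2].astype(np.float32)),q[:,2].max(), q.mean(0))
E
python3 m2.py
```

```text
5684 [5.82008e+02 1.88778e+02 1.27000e-01 2.48400e+00 2.59300e+00 2.17200e+00
 2.20200e+00 7.57000e-01] 1.04
5141 [5.81361e+02 1.89230e+02 1.32000e-01 2.51800e+00 8.86700e+00 2.17900e+00
 3.99060e+01 7.20000e-01] 0.89
10825 [5.81753e+02 1.89188e+02 1.29000e-01 2.50000e+00 2.59300e+00 2.17400e+00
 2.20300e+00 8.62000e-01] 0.99
s (475, -265) [ 470.  -274.1] 256 1.72 109.6
s (595, -172) [ 591.4 -179.7] 262 1.86 113.5
slab 490 ((663.095947265625, -174.02291870117188), (120.95641326904297, 122.34891510009766), 87.25460052490234) 21.179152721900234
grip 164 ((685.2680053710938, -173.4163360595703), (22.55220603942871, 56.49160385131836), 85.39405822753906) 95.66732897096927 [ 692.20524826 -171.66398634   74.51242903]
d (475, -265) [ 471.9 -273.5] 266 1.75 108.1
d (595, -172) [ 594.5 -177.4] 228 1.55 107.6
slab 299 ((663.3466796875, -168.77615356445312), (123.69727325439453, 114.10954284667969), 83.30126190185547) 20.791617536091202
grip 137 ((684.1050415039062, -169.59390258789062), (27.32058334350586, 53.55436706542969), 77.57452392578125) 92.51790073891698 [ 681.41172067 -167.0688111    72.6347953 ]
```

```bash
cat > a1.py <<'E'
from h import *
Y=7.4
for p in [(593,-178.5,200),(471,-274,200),(587,150,260),(577,230,93),(605,0,140),(555,380,140),(450,170,150),(720,207,150)]:
    q=manip.ik(p,[180,0,Y]); q2=manip.ik(p,[180,0,Y-180]); print(p,None if q is None else np.round(q), None if q2 is None else np.round(q2))
for yw in(Y+90,Y-90): print(manip.ik((582,189,220),[180,0,yw]))
manip.movep((570,-178.5,230),[180,0,Y])
print(state()['ee_pos'],state()['time_s'])
p=cap('wrist','w1'); np.savez('pics/w1.npz',**{k:p[k] for k in('img','depth','K','dist','pose')})
for n in ('bottle0_mid','weight_grip','weight_base'):
    for a in nets.tip_of(p,n): print(n,np.round(a['position']),round(a['conf'],2), np.round(w(p,*a['position'],z=dict(b=52.5,g=72,w=0)[n[0] if n!='weight_grip' else 'g']),1))
E
python3 a1.py
```

```text
(593, -178.5, 200) [ 14.  41.  -3.  93.   3.  45. -72.] [ 39.  50. -51.  92.  43.  60.  72.]
(471, -274, 200) [ 28.  36.  -4. 106.   4.  38. -61.] [ 55.  45. -52. 105.  44.  53.  80.]
(587, 150, 260) [ -17.   36.   -4.   92.    3.   52. -104.] [  9.  45. -54.  91.  39.  65.  44.]
(577, 230, 93) [-30.  50.   8.  97. -11.  33. -98.] [ -4.  56. -43.  96.  49.  49.  30.]
(605, 0, 140) [ -4.  45.  -0.  99.   0.  36. -87.] [ 18.  51. -42.  97.  43.  49.  55.]
(555, 380, 140) [ -44.   50.   12.   86.  -13.   45. -110.] [-17.  56. -45.  84.  43.  58.  25.]
(450, 170, 150) [-30.  38.   6. 120. -10.  23. -99.] [ -1.  42. -41. 118.  47.  37.  23.]
(720, 207, 150) [ -21.   55.    4.   69.   -4.   56. -100.] [ -0.  61. -49.  68.  45.  69.  49.]
[ -7.27346066  41.42699804 -27.08783345  92.72397761  22.68042821
  51.38713498 -35.47182696]
[ 11.41863629  56.03932902 -71.94394473  91.71235218  55.07192832
  74.11813957 117.68711933]
[ 569.49463456 -180.23038406  230.02976925] 2.35
bottle0_mid [302. 200.] 0.24 [ 536.9 -231.3   52.5]
bottle0_mid [265.  56.] 0.19 [ 676.1 -172.1   52.5]
weight_grip [268.  46.] 0.88 [ 682.9 -173.5   72. ]
weight_base [266.  54.] 0.95 [ 681.8 -173.8    0. ]
weight_base [328. 260.] 0.35 [ 436.3 -292.2    0. ]
weight_base [498. 141.] 0.2 [ 624.8 -470.6    0. ]
```

View pics/w1.png

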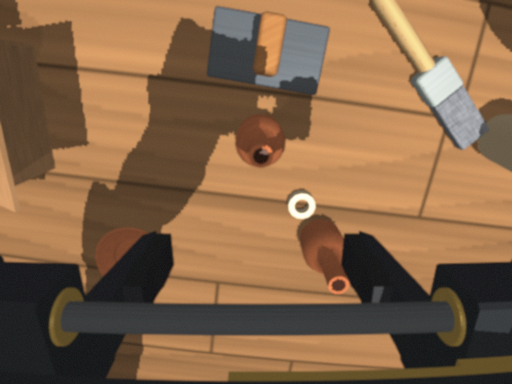

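Run:
```python
from fit import *
p=dict(np.load('pics/w1.npz')); c=cloud(p)
I=p['img']; hsv=cv2.cvtColor(I,cv2.COLOR_RGB2HSV)
C=c.reshape(-1,3)
for g in [(471,-274),(593,-178)]:
    q=C[(np.hypot(C[:,0]-g[0],C[:,1]-g[1])<50)&(C[:,2]>14)&(C[:,2]<125)]
    if len(q)<30: print(len(q));continue
    def f(t):
        z=q[:,2]; r=np.interp(z,[0,40,68,105],[27,27,11,11])
        return np.minimum(np.abs(np.hypot(q[:,0]-t[0],q[:,1]-t[1])-r),15)
    r=least_squares(f,g,loss='soft_l1',f_scale=2,diff_step=1e-3); print(g,np.round(r.x,1),len(q),np.median(f(r.x)).round(2))
m=(hsv[...,0]>90)&(hsv[...,0]<125)
q=C[((C[:,2]>15)&(C[:,2]<30)&(np.hypot(C[:,0]-685,C[:,1]+175)<80))]; print('slab',cv2.minAreaRect(q[:,:2].astype(np.float32)))
q=C[((C[:,2]>80)&(C[:,2]<95)&(np.hypot(C[:,0]-685,C[:,1]+175)<50))]; print('grip',cv2.minAreaRect(q[:,:2].astype(np.float32)),q[:,2].mean())
```

```text
(471, -274) [ 469.3 -273. ] 2174 0.69
(593, -178) [ 591.  -179.1] 2023 0.8
slab ((662.979736328125, -173.4127655029297), (120.90949249267578, 111.07345581054688), 87.35684204101562)
grip ((683.7648315429688, -174.40773010253906), (21.525005340576172, 49.73267364501953), 87.25651550292969) 86.526017899311
```

Wrist view: bottles at (261,140) and (325,250), weight at (270,50), brush clear. The wrist fit agrees with the other cameras to 2–3 mm. Picking the first bottle.

```bash
cat > a2.py <<'E'
from h import *
import sys
Y=7.4; C=np.array([581.8,189.2]); th=np.radians(Y)
def cw(x,y): return C+np.array([x*np.cos(th)-y*np.sin(th),x*np.sin(th)+y*np.cos(th)])
def st(t=''):
    s=state(); print(t,round(s['time_s'],1),np.round(s['ee_pos'],1),np.round(s['force'],1),'gap',round(s['finger_gap'],1)); return s
def bottle(b,slot,ZG=70):
    O=[180,0,Y]
    manip.movep((b[0],b[1],185),O)
    manip.line_to((b[0],b[1],ZG),speed=120); st('at')
    move_gripper(10,15); s=st('grip')
    if not 18<s['finger_gap']<27: print('BAD GAP'); return
    zg=s['ee_pos'][2]
    manip.line_to((b[0],b[1],zg+4),speed=20); st('lift')
    manip.line_to((b[0],b[1],310),speed=200)
    p=cw(*slot)
    manip.movep((p[0],p[1],310),O); st('over')
    manip.line_to((p[0],p[1],100),speed=150)
    z=100
    while z>zg+4.2:
        z=max(z-3,zg+4.2) if z>zg+9 else z-0.8
        manip.line_to((p[0],p[1],z),speed=25)
        f=state()['force'][2]
        if abs(f-F0)>99: break
    s=st('down'); manip.hold(.2)
E
cat > a3.py <<'E'
from a2 import *
b=(591,-179.1);O=[180,0,Y];ZG=70
manip.movep((b[0],b[1],185),O)
manip.line_to((b[0],b[1],ZG),speed=120); st('at')
move_gripper(10,15); st('grip')
manip.line_to((b[0],b[1],110),speed=60); st('lift')
manip.line_to((b[0],b[1],310),speed=200)
p=cw(0,-40)
manip.movep((p[0],p[1],310),O); st('over')
cap('wrist','w2'); cap('side','d2')
E
python3 a3.py
```

```text
at 4.0 [ 591.6 -179.3   70.8] [ 0.5 -0.6  0.6] gap 88.1
grip 5.0 [ 591.  -179.3   69.9] [ 0.4 -0.4 -0.4] gap 21.2
lift 5.8 [ 590.8 -179.   109.9] [-0.4 -0.4 -2.9] gap 20.6
over 8.2 [587.5 147.  309.8] [ 0.1 -1.2 -1.6] gap 21.2
```

View pics/w2.png

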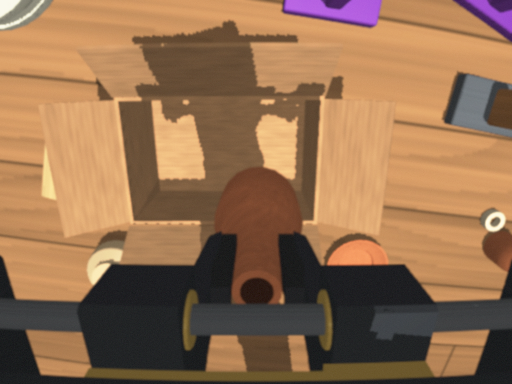

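View pics/d2.png

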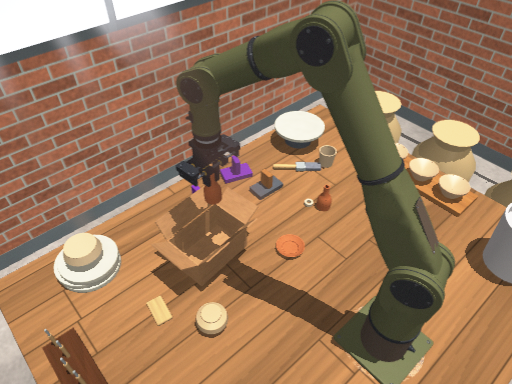

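The bottle hangs upright in the jaws at wrist (258,210). The carton walls run square to the picture, so the yaw is right. Lowering it.

```bash
cat > a2b.py <<'E'
from a2 import *
def lower(slot,zfin=74.0):
    p=cw(*slot); manip.line_to((p[0],p[1],86),speed=120); manip.hold(.2)
    f0=state()['force'][2]; z=86
    while z>zfin-1.5:
        z-=2 if z>zfin+3 else .5
        manip.line_to((p[0],p[1],z),speed=20); manip.hold(.1)
        f=state()['force'][2]
        if f-f0>1.3: print('contact',z,f-f0); break
    st('down'); move_gripper(46); manip.hold(.2); st('open')
    manip.line_to((p[0],p[1],140),speed=60); manip.line_to((p[0],p[1],310),speed=200); st('up')
E
python3 -c "
from a2b import *
lower((0,-40))
cap('wrist','w3')"
```

```text
contact 73.5 5.24830829580907
down 14.0 [587.2 149.4  73.8] [-0.4  0.2  2.9] gap 20.8
open 14.8 [587.  149.6  73.5] [ 0.1  0.3 -0.6] gap 45.9
up 17.0 [586.2 149.3 308.8] [-0.1  0.3 -0.4] gap 45.4
```

View pics/w3.png

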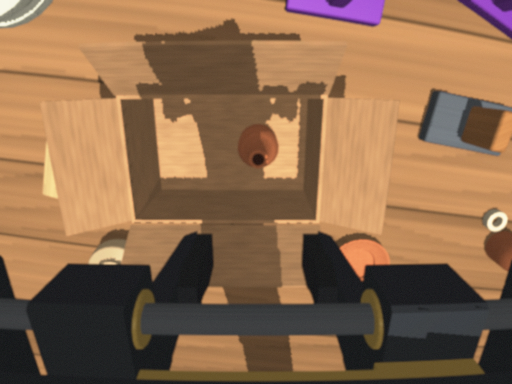

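The first bottle stands at (258,145) in the carton. The weight has shifted (it is now at about (468,125)), so that was the knock, and I'll re-measure it later. On to the second bottle, with a fresh check of its position.

Run:
```python
from a2b import *
from fit import least_squares
O=[180,0,Y]; 
move_gripper(80)
manip.movep((450,-273,230),O); p=cap('wrist','w4'); C2=cloud(p).reshape(-1,3); g=(469.5,-273)
q=C2[(np.hypot(C2[:,0]-g[0],C2[:,1]-g[1])<50)&(C2[:,2]>14)&(C2[:,2]<125)]
def f(t):
    r=np.interp(q[:,2],[0,40,68,105],[27,27,11,11])
    return np.minimum(np.abs(np.hypot(q[:,0]-t[0],q[:,1]-t[1])-r),15)
r=least_squares(f,g,loss='soft_l1',f_scale=2,diff_step=1e-3); b=r.x; print(b,len(q),np.median(f(b)))
assert np.hypot(*(b-g))<8
manip.line_to((b[0],b[1],185)); manip.line_to((b[0],b[1],70),speed=120)
manip.hold(.2); move_gripper(10,15); st('grip')
manip.line_to((b[0],b[1],110),speed=60); st('lift')
manip.line_to((b[0],b[1],310),speed=200)
x=cw(0,40); manip.movep((x[0],x[1],310),O); st('over')
assert 18<state()['finger_gap']<25
lower((0,40))
x=cw(-30,0); manip.line_to((x[0],x[1],310))
cap('wrist','w5'); cap('scene','s5')
```

```text
[ 469.82508305 -273.89146668] 2052 0.8453262102191816
grip 22.1 [ 469.8 -273.9   69.9] [-0.  -0.5 -1.2] gap 20.9
lift 23.0 [ 469.7 -273.8  109.9] [ 0.1 -0.3 -1.2] gap 20.8
over 26.0 [577.3 226.8 310. ] [-0.7 -0.1 -1.1] gap 21.0
contact 73.5 4.75036072047519
down 31.7 [576.9 228.8  73.9] [-0.9 -1.1  3. ] gap 21.1
open 32.4 [576.6 228.9  73.5] [ 0.1 -0.   0.1] gap 45.9
up 34.7 [575.9 228.5 308.8] [-0.5 -0.6 -0.2] gap 46.2
```

View pics/w5.png

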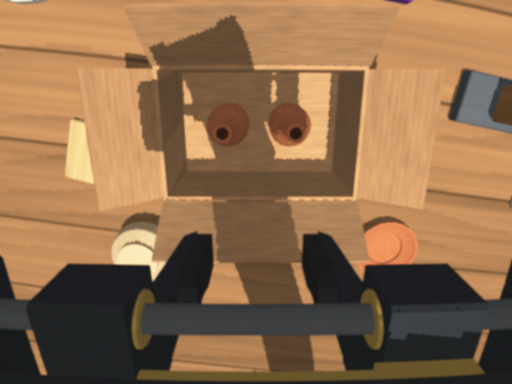

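View pics/s5.png

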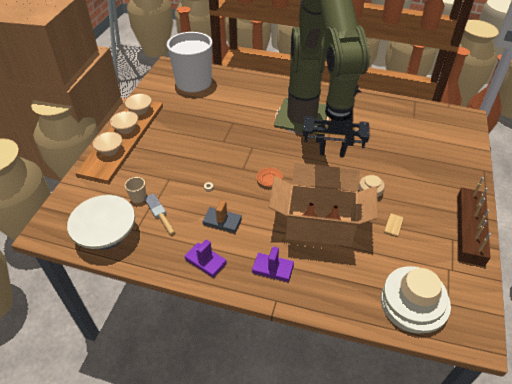

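Both bottles stand clear of the walls (wrist (228,125) and (290,125)), and no bottles are left on the bench. Next: the end flaps, with shut fingers.

```bash
cat > fold.py <<'E'
from a2 import *
# dirn: unit inward direction in carton frame, hinge distance D, hinge height H, length L, half finger thickness e
def fold(inw,D,H,L,a0,e,r,und,press):
    inw=np.array(inw,float); O=[180,0,Y]
    def P(T,z,lift=0):
        q=cw(*(inw*(T-D))); return (q[0],q[1],z+lift)
    A=np.linspace(a0,1.57,5)
    T0=L*np.cos(a0)-e-22
    manip.movep(P(T0,300),O)
    manip.line_to(P(T0,H+L*np.sin(a0)-24),speed=150); st('start')
    for a in A: manip.line_to(P(L*np.cos(a)-e-3,H+L*np.sin(a)-(L-r)),speed=80)
    st('vertical')
    fm=0
    for a in np.linspace(1.57,0.0,9)[1:]:
        manip.line_to(P(r*np.cos(a)-e-4*np.sin(a),und+r*np.sin(a)+4*np.cos(a)+.5),speed=80)
        fm=max(fm,np.abs(state()['force']).max())
    st('flat'); print('fmax',fm)
    T=r-e
    z=und+4.5
    manip.line_to(P(T,z,8)); manip.line_to(P(press,z,8),speed=100)
    manip.hold(.1); f0=state()['force'][2]
    zz=z+3
    while zz>z-4:
        zz-=.7; manip.line_to(P(press,zz),speed=30); f=state()['force'][2]-f0
        if f>4: break
    print('press',zz,f); st()
    manip.line_to(P(press,z,20),speed=80); manip.line_to(P(press,300),speed=200); st('done')
E
python3 - <<'E'
from fold import *
move_gripper(0,20); st()
fold((0,1),110,115,70,2.59,18,48,115,46)
cap('wrist','w6');cap('scene','s6')
E
```

```text
36.0 [552.  185.3 310. ] [-0.6  0.6 -0.7] gap 0.3
start 38.2 [609.5 -18.5 128.6] [-0.8 -0.3 -0.3] gap 0.3
vertical 40.1 [598.5  60.7 163. ] [-0.6 -0.3 -0.1] gap 0.2
flat 42.2 [592.7 109.9 119.5] [ 0.8 -0.7  2.3] gap 0.5
fmax 2.345211951838038
press 118.99999999999999 4.539055477247645
 44.2 [590.2 125.8 119.5] [-1.7 -0.3  4.4] gap 0.6
done 45.6 [589.2 125.5 298.7] [ 0.2 -0.2 -1.2] gap 0.7
```

View pics/s6.png

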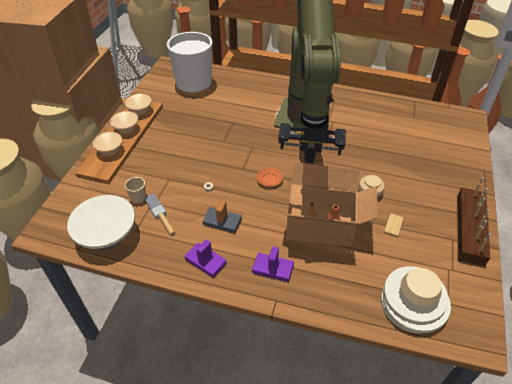

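View pics/w6.png

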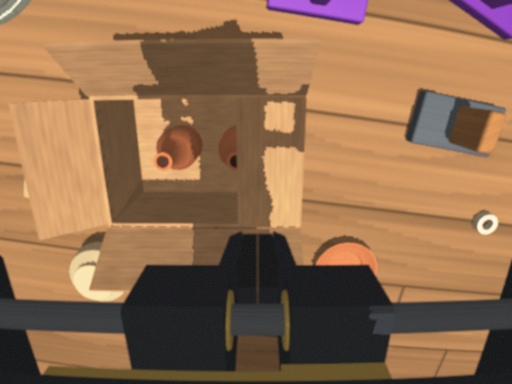

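The -y end flap lies flat (wrist (270,160)), the bottles are still standing, and the long flaps are still up. Now the +y end flap.

Run:
```python
from fold import *
fold((0,-1),110,115,70,2.50,18,48,115,46)
x=cw(-40,0); manip.movep((x[0],x[1],310),[180,0,Y])
cap('wrist','w7');p=cap('scene','s7')
```

```text
start 48.0 [556.  393.9 134. ] [0.1 0.7 0.8] gap 0.3
vertical 49.8 [565.2 317.4 162.7] [ 0.1  0.2 -0.2] gap 0.5
flat 51.9 [571.8 268.7 119.5] [ 1.1 -0.   2.3] gap 0.3
fmax 2.250180633039623
press 118.99999999999999 4.279125205155223
 53.9 [573.6 252.7 119.5] [-1.7 -0.2  4.2] gap 0.5
done 55.3 [572.7 252.3 298.7] [ 0.7 -0.1 -0.9] gap 0.5
```

View pics/w7.png

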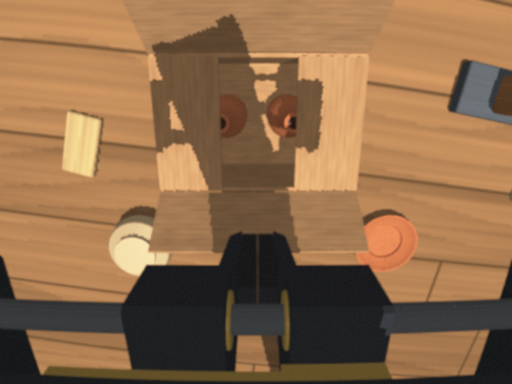

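Both end flaps lie flat. The long flaps go next: near, then far.

Run:
```python
from fold import *
fold((1,0),72.5,119.5,71.5,2.20,9.5,48,119.5,50)
cap('side','d8a')
fold((-1,0),72.5,119.5,71.5,2.17,9.5,48,119.5,50)
manip.movep((500,-60,330),[180,0,Y])
p=cap('wrist','w8');p=cap('side','d8')
np.savez('pics/d8.npz',**{k:p[k] for k in('img','depth','K','dist','pose')})
p=cap('scene','s8')
np.savez('pics/s8.npz',**{k:p[k] for k in('img','depth','K','dist','pose')})
for n in('weight_grip','weight_base'):
    print(n,[(np.round(a['position']).tolist(),round(a['conf'],2)) for a in nets.tip_of(p,n)])
```

```text
start 57.4 [437.6 170.7 153.7] [-0.2  0.1  1.4] gap 0.3
vertical 59.0 [497.6 178.3 167.4] [-0.3 -0.   0.3] gap 0.8
flat 61.1 [548.7 185.  124. ] [-0.3  0.   3.4] gap 0.8
fmax 3.4182637784670558
press 123.49999999999999 4.854513522569699
 63.0 [559.6 186.3 123.9] [-1.2 -0.6  5.2] gap 0.4
done 64.4 [558.7 186.  298.8] [ 0.3  0.1 -0.5] gap 0.4
start 66.3 [725.7 208.1 156. ] [-0.1 -0.   0. ] gap 0.4
vertical 67.8 [665.9 200.2 167.3] [ 0.4  0.1 -0.2] gap 0.4
flat 69.9 [615.8 193.6 124.1] [ 0.1 -0.1  0.5] gap 0.5
fmax 1.5702788960916967
press 123.49999999999999 4.5810958716511205
 71.9 [604.2 192.1 124. ] [-1.6 -0.5  4.1] gap 0.7
done 73.2 [603.3 191.8 298.7] [-0.7 -0.6 -0.1] gap 0.2
weight_grip [([199.0, 247.0], 0.84), ([273.0, 256.0], 0.8), ([221.0, 208.0], 0.63)]
weight_base [([222.0, 219.0], 0.98), ([208.0, 260.0], 0.77), ([272.0, 271.0], 0.7), ([137.0, 198.0], 0.24)]
```

View pics/d8.png

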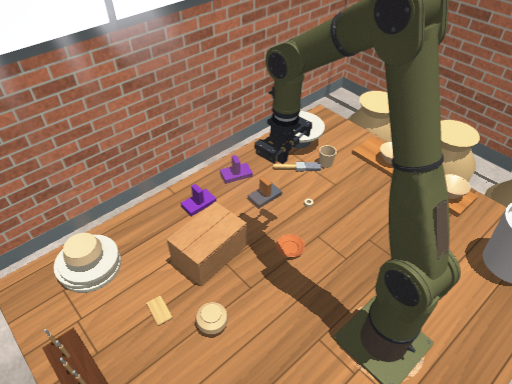

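View pics/s8.png

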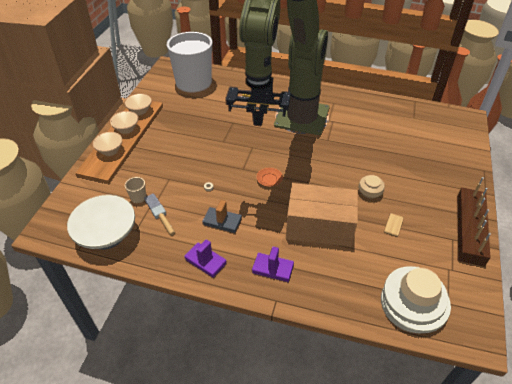

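The carton is shut flat (scene (322,215)). The dark weight is now at (222,220), and the purple ones are untouched. I'll measure the weight from above.

Run:
```python
from a2 import *
manip.movep((610,-150,260),[180,0,Y]); move_gripper(88)
p=cap('wrist','w9'); C2=cloud(p).reshape(-1,3)
hsv=cv2.cvtColor(p['img'],cv2.COLOR_RGB2HSV)
for n in('weight_grip','weight_base'):
    print(n,[(np.round(a['position']).tolist(),round(a['conf'],2),np.round(w(p,*a['position'],z=72 if n[7]=='g' else 0),1)) for a in nets.tip_of(p,n)])
q=C2[(C2[:,2]>80)&(C2[:,2]<95)&(np.hypot(C2[:,0]-660,C2[:,1]+150)<90)]
print('grip',len(q),cv2.minAreaRect(q[:,:2].astype(np.float32)),q[:,2].mean())
q=C2[(C2[:,2]>16)&(C2[:,2]<28)&(np.hypot(C2[:,0]-660,C2[:,1]+150)<90)&(hsv[...,1].ravel()<120)]
print('slab',len(q),cv2.minAreaRect(q[:,:2].astype(np.float32)))
```

```text
weight_grip [([256.0, 121.0], 0.59, array([ 652.9, -140.9,   72. ]))]
weight_base [([257.0, 117.0], 0.93, array([ 650.2, -142.6,    0. ]))]
grip 1086 ((654.4627685546875, -139.93789672851562), (22.106916427612305, 49.529937744140625), 87.58232879638672) 86.65858911901864
slab 4831 ((654.5526123046875, -139.68641662597656), (120.2518539428711, 69.84081268310547), 87.62028503417969)
```

View pics/w9.png

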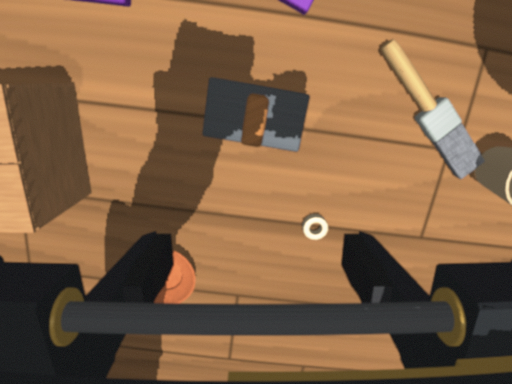

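Run:
```python
from a2 import *
b=(654.5,-139.8)
manip.movep((b[0],b[1],180),[180,0,-2.4])
manip.line_to((b[0],b[1],53),speed=120); manip.hold(.2); st('at')
move_gripper(10,40); s=st('grip')
assert 19<s['finger_gap']<26
manip.line_to((b[0],b[1],90),speed=60); st('lift')
manip.line_to((b[0],b[1],320),speed=150)
manip.movep((C[0],C[1],320),[180,0,97.4]); st('over')
manip.line_to((C[0],C[1],215),speed=120); manip.hold(.3); st()
cap('scene','s10'); cap('wrist','w10'); cap('side','d10')
```

```text
at 78.5 [ 654.9 -139.9   53.7] [ 0.3  0.4 -1. ] gap 88.2
grip 79.6 [ 654.4 -140.5   53. ] [-0.6 -2.5 -0.5] gap 21.5
lift 80.3 [ 654.2 -139.7   89.9] [ 0.   0.9 -7. ] gap 21.9
over 83.3 [582.8 186.9 319.7] [-0.1 -0.4 -6.4] gap 21.9
 84.6 [582.1 189.3 215.5] [-0.8  0.6 -7.4] gap 21.6
```

View pics/d10.png

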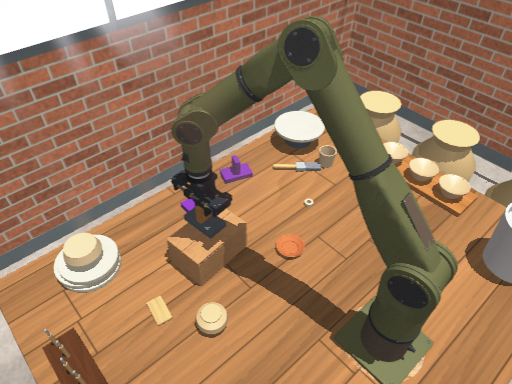

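View pics/s10.png

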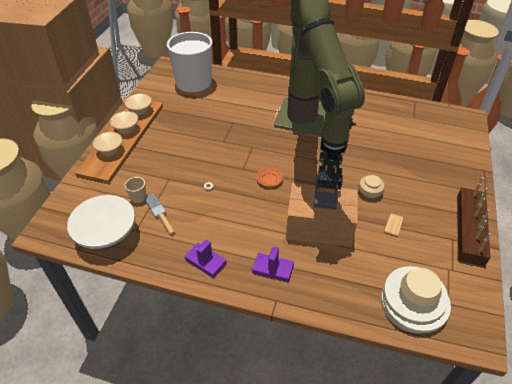

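The weight hangs level over the carton's middle (side (205,222)), with its long side across the seam. Lowering it to contact.

Run:
```python
from a2 import *
manip.line_to((C[0],C[1],186),speed=60); manip.hold(.2); f0=state()['force'][2]; z=186
while z>174.5:
    z-=1.5 if z>180 else .5
    manip.line_to((C[0],C[1],z),speed=20); manip.hold(.08); f=state()['force'][2]-f0
    if f>3: break
print(z,f); manip.hold(.2); st('set'); move_gripper(70); manip.hold(.2); st('open')
manip.line_to((C[0],C[1],330),speed=120)
manip.movep((470,-150,330),[180,0,Y]); st()
for n in('scene','side'):
    p=cap(n,n+'11'); np.savez(f'pics/{n}11.npz',**{k:p[k] for k in('img','depth','K','dist','pose')})
    c=cloud(p).reshape(-1,3); hsv=cv2.cvtColor(p['img'],cv2.COLOR_RGB2HSV).reshape(-1,3)
    m=(np.abs(c[:,0]-C[0])<110)&(np.abs(c[:,1]-C[1])<140)
    q=c[m&(c[:,2]>195)]; print('grip',len(q),cv2.minAreaRect(q[:,:2].astype(np.float32)),np.percentile(q[:,2],[50,95]))
    q=c[m&(c[:,2]>138)&(c[:,2]<155)&(hsv[:,1]<110)]; print('slab',len(q),cv2.minAreaRect(q[:,:2].astype(np.float32)),np.percentile(q[:,2],[5,50,95]))
    q=c[m&(c[:,2]>110)&(c[:,2]<138)&(hsv[:,1]>110)]; print('flaps',len(q),np.percentile(q[:,2],[5,50,95]))
    cv2.imwrite(f'pics/{n}11c.png',cv2.resize((p['img'][150:270,250:400] if n=='scene' else p['img'][170:300,140:290])[:,:,::-1],None,fx=4,fy=4,interpolation=cv2.INTER_CUBIC))
```

```text
176.0 6.536918676109311
set 89.8 [581.9 189.3 176.4] [-1.  -0.4  2.5] gap 21.6
open 90.8 [581.8 189.2 176. ] [0.5 0.4 0. ] gap 70.3
 93.6 [ 470.9 -148.6  329.9] [0.5 0.3 0.1] gap 70.3
grip 132 ((584.4678344726562, 191.33428955078125), (24.75600242614746, 49.581356048583984), 5.051535129547119) [207.75481476 213.67072082]
slab 389 ((585.5308837890625, 191.65731811523438), (123.07040405273438, 70.45179748535156), 7.2542500495910645) [139.93577735 144.43522322 148.70410753]
flaps 1776 [114.93134522 122.43632633 126.77634335]
grip 123 ((581.9638671875, 192.358642578125), (22.1322021484375, 50.37223434448242), 8.195491790771484) [209.02065466 212.71059423]
slab 448 ((582.5913696289062, 193.4903564453125), (123.11380767822266, 70.9027099609375), 8.492022514343262) [140.52978775 144.13128591 147.78660285]
flaps 1725 [114.85991675 122.32207627 125.63972176]
```

View pics/scene11c.png

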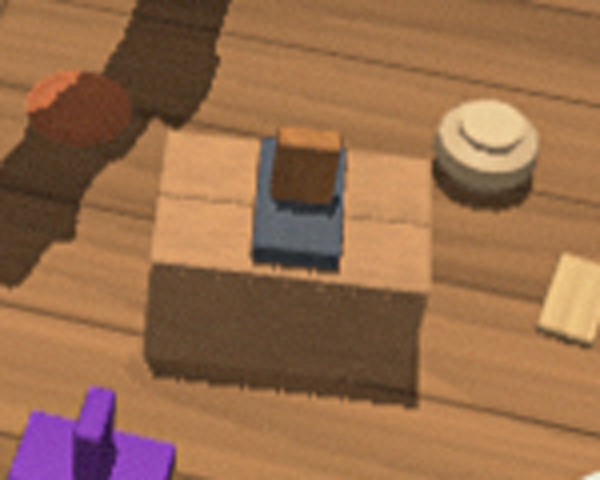

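View pics/side11.png

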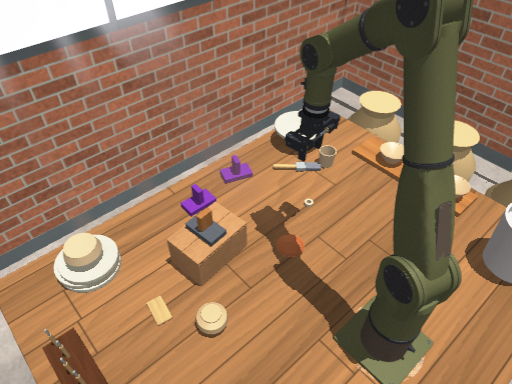

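The carton is shut. The weight sits flat and centred across the seam (crop (300,200)), and the other things are in place. Handing in.

```bash
python3 -c "
from h import *
print(state()['time_s']); order.sign_off()"
```

```text
93.7
the job is handed in; nothing more can be done
```

The job is done and handed in at about 94 s of the 210 s allowed.

- **Bottles:** Two bottles were present, and both now stand upright in the carton. Each was lowered slowly until it touched the floor before release, with about 5 N of contact.
- **Flaps:** I folded both end flaps flat first while the long flaps were still up, then the near long flap, then the far one. Each took about 3–5 N. The flap tops measured about 122 mm high, against 123.5 mm expected, which is within the camera error.
- **Weight:** It was knocked a few centimetres aside during the run, so I measured it again before picking it up. It now sits flat with its long side across the seam. It was set down at the fitted carton centre. The two cameras put it 2–4 mm from there, about the calibration error. The slab top is at about 144 mm, where 145.5 mm is expected.
- **Other things on the bench:** The saucer, brush, rib, jar, cup, prop ring and the two purple look-alikes were not touched.

No check failed. The last look at the bottles was before the long flaps were closed, and both were upright then. I read "across the seam" as the weight's long side crossing the seam.

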